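Raise the stain pail's bail and hang the pail on the twin-prong hanger

TASK

On the carver's bench, swing the flat-lying wire bail of the green lidded stain pail up until it stands upright, while the pail still stands on the bench; then lift the pail by its bail and hang it on the yellow hanger, the bail's wire resting in the dips of both prongs, and let go. Keep the pail upright, lower it into the hanger rather than dropping it, and leave everything else on the bench where it is.

Things in the scene. Friction and masses are not known exactly. Their poses are not given: they have to be found in the camera images.
- pail: Green tapered pail with a pressed-on lid, 90 mm across at the top, 82 mm at the foot, lid top 70 mm up; about 0.65 kg. Origin: centre of its underside, z up. Its steel wire bail hinges on two ears on its +y and -y sides, on a line along its y axis 82 mm above the underside; flat, the bail lies out towards the pail's +x.
- bail_grip (a point): Centre of the bail's round light-wood grip (14 mm thick, 44 mm long, spins freely on the wire), mid-way along the bail's straight top wire, 95 mm from the hinge line. Wire 7 mm thick, 24 mm of it bare on each side of the grip; legs 108 mm apart. y runs along the top wire, x outwards from the hinge line. With the bail flat the grip is 82 mm above the bench, 41 mm clear of the pail's rim.
- hanger_seat (a point): Where the middle of the bail's top wire lies when hung: midway between the hanger's two prongs, 235 mm above the bench. z up, y across the prongs; the wire must lie along y, either way round. The prongs come from the post at +x and end in upturned tips at -x: the pail must come in from -x, its bail over the tips and its lid below them. Nothing of the hanger stands more than 25 mm above this point.
- hanger: Yellow hanger fixed to the bench; origin on the bench right under hanger_seat. Post 245 mm tall at x +106 mm, base plate 12 mm thick from x +60 to +150 mm. Two prongs of 10 mm bar, 36 mm to either side (62 mm free between them), run from the post along -x; each has a dip 14 mm long at x 0 with sloped sides 22 mm high towards the post and 24 mm high at the tip, x -24 mm.
- chisel_a: Bystander: chisel with a light wood handle, 195 mm long, 20 mm high, lying on the bench; origin on the underside at the front end of the handle.
- chisel_b: Bystander: chisel with a dark handle, 195 mm long, 20 mm high, lying; origin on the underside at the front end of the handle.
- brush: Bystander: brush lying on the bench near the robot; origin on its underside.
- stone: Bystander: grey honing stone 150 x 50 x 24 mm; origin under its centre.
- blank: Bystander: wooden blank 90 x 65 x 45 mm; origin under its centre.
- wax_tin: Bystander: round wax tin with orange label, 76 mm across, 50 mm high, without a bail; origin under its centre.
- mallet: Bystander: round carver's mallet standing on its head, 84 mm across, 205 mm tall; origin under its centre.
- bail_wire (a joint): Bail angle, rad: 0 lying flat (level, out over the pail's +x side), 1.57 upright above the pail, 3.14 flat on the other side. Light hinge friction (about 0.035 N m): the bail stays at whatever angle it is left.
There are look-alikes about, which are no part of the job. There is more than one size of the pail; the job needs the smaller.

How it is judged (in metres and radians):
On the way:
1. the bail is swung upright while the pail stands on the bench (value of joint bail_wire between 1.22 and 1.92 rad and height (world z) of pail below 0.01 m and angle between pail's own z axis and vertical below 0.12 rad), for 0.2 s.
At the end, for the whole second after the job is handed in: The pail hangs clear of the bench on the hanger: middle of the bail's top wire within 18 mm of the hanger seat and within 0.15 rad of parallel to its y axis, so that it lies in the dips of both prongs; the pail upright within 0.3 rad, released and nearly still (under 0.05 m/s and 0.4 rad/s) (distance between bail_grip and hanger_seat below 0.018 m and angle between the y axis of bail_grip and the y axis of hanger_seat, either way round below 0.15 rad and contact force between pail and hanger above 1 N and height (world z) of pail above 0.03 m and angle between pail's own z axis and vertical below 0.3 rad and linear speed of pail below 0.05 m/s and angular speed of pail below 0.4 rad/s); the robot touches nothing.
It fails at once if the pail tips more than 0.6 rad from upright (angle between pail's own z axis and vertical above 0.6 rad).
It fails at once if the pail is dropped (falls faster than 0.4 m/s with no finger on it) (linear speed of pail above 0.4 m/s and contact force between the fingers and pail below 0.01 N).
It fails at once if another thing on the bench is moved more than 30 mm (distance of any of chisel_a, chisel_b, brush, stone, blank, wax_tin, mallet from where it was at the start of the episode above 0.03 m).
It also fails if it takes over 61 s, if anything falls off the work surface, if the arm or the gripper's body presses on something with over 40 N, if the wrist force passes 120 N, or if a joint passes its speed limit or range.

ROBOT

A 6-joint arm with a two-finger parallel gripper is mounted at the origin on the work surface. World frame = base frame: x ahead of the robot, y to its left, z up, the work surface at z = 0. Lengths are in mm, angles in rad, forces in N, time in s.
With the tool pointing down it reaches from about 300 to 950 mm from the base axis. Payload 3.1 kg.
Tool frame: the origin (TCP) lies where the fingers leave the gripper's body, on its centre line; the fingertips stand tcp_to_tips ahead of it and the grasp point (between the pads) lies 54 mm ahead of it (tcp_to_tips is the distance from the TCP to the fingertips, in mm); x points along the fingers, y is the direction in which the jaws open and shut, and the axes are right-handed (so a half turn about x gives the same grasp; the last joint's range is limited). The gripper opens to 85 mm and grips with 20 to 120 N. Pads are 22 mm wide; open, the fingers measure 114 mm over their backs; the gripper's body (76 mm by 85 mm) begins 54 mm behind the grasp point. The pads swing forward as they close: fully open they stand 13 mm farther back than shut.
Start: joints at [-1.331, 0.308, 1.634, -0, 1.2, -0.07], TCP at [190.516, -595.262, 303.872] pointing down, gripper open.
Joint ranges: [-3.06, 3.06], [-0.79, 1.96], [0.05, 2.63], [-1.19, 4.34], [0.05, 2.64], [-2.94, 2.94]. Speed limits (rad/s): [2.79, 2.79, 3.14, 3.14, 3.14, 3.14].

INTERFACE

Orientations are given as a unit quaternion [w, x, y, z].
In Python, from bench import * gives the robot as it stands.
- The arm moves only by the tool apply_moves, never from a script. Its arguments are lists of equal length, an entry for each row: "twist": the turn, a rotation vector about the tool's x, y, z in units of 8 degrees (1.0 is 8 degrees), a list of three; "xyz": the shift along the tool's x, y, z in units of 25 mm (1.0 is 25 mm), a list of three; "jaw": the opening, from -1 (shut) to 1 (fully open), so that 0 is half open. A call has 1 to 20 rows; each row is the pose to reach, as a shift and turn from the pose commanded when the call began, along the tool's axes at that moment; what a row does not reach only later rows make up. A row lasts 1/8 s, in which the tool goes at most 62.5 mm and 10.7 degrees, less where a joint would pass 70% of its speed; a pose out of reach is approached as far as the arm can. A call with a gripper value outside its range is refused whole. The fingers move at their own pace and stop on an object; "grip_force" is the grip in N (left out, the last holds). Time passes only in rows, so rows that repeat a pose let the fingers close. It gives the time, the measured TCP pose, the force and the opening at its end, in the units of the state.
- sense(): the state, without advancing time (a new reading comes with each control period).
- camera(name): name is "side" or "top" or "wrist"; returns (picture, depth): 480x640x3 uint8, red, green, blue; 480x640 float32, mm along the optical axis (not along the pixel's ray), 0 where there is no reading.
- camera_model(name): a dict with "fx", "fy", "cx", "cy" (pixels), "rvec" (rotation vector, rad) and "tvec" (3), from world to camera coordinates, as OpenCV has them; the wrist camera has in their place "tool_from_camera" (4x4, takes a point from camera to tool coordinates, whose origin is the TCP and whose axes are the tool frame's). Camera axes: x right, y down, z forward; pixel columns grow to the right and rows downward; lengths in mm; the calibration is good to about 2 mm. A picture is of the moment at which its call begins: read the wrist's pose just before it. camera_model takes no time and is no camera call.
- finish_job(): hands the job in, once; it reports no verdict.
The state is a dict: "time_s": time; "qpos": joint angles; "joint_velocities": joint speeds; "joint_efforts": joint torques, N m; "tool_pos": TCP position; "tcp_rot": TCP orientation; "ft_force": force on the tool from outside, world axes, zero at the start; "wrist_torque": the same for the moment, N m; "gripper_width": finger opening in mm.
Only numpy, scipy, OpenCV 4.12 (cv2) and the standard library are available. Lean on these libraries where they do the work, as an engineer would, in place of code of your own. Each camera call takes 0.05 s, during which the arm holds its last target.

## Working session

There is one attempt and no reset: what is moved stays moved. The work goes in short steps, Python scripts to look and compute and a tool call to move; the robot and the scene stay as the last step left them, time stands still between calls to the robot, and variables do not carry over. Pictures are saved under pics/ and viewed, and the job is handed in when it is done.

Besides the shell and the picture viewer there is one more tool, called after "Emit:" by a JSON object that holds its "name" and its "arguments". apply_moves: Moves the arm, as the interface text tells. Its arguments: {"type":"object","properties":{"twist":{"type":"array","items":{"type":"array","items":{"type":"number"}}},"xyz":{"type":"array","items":{"type":"array","items":{"type":"number"}}},"jaw":{"type":"array","items":{"type":"number"}},"grip_force":{"type":"number"}},"required":["twist","xyz","jaw"]}

```bash
ls; mkdir -p pics; cat > h.py <<'E'
from bench import *
import numpy as np, cv2
from scipy.spatial.transform import Rotation as R
def snap(n,f):
    s=sense(); p,d=camera(n); cv2.imwrite('pics/'+f+'.png',p[:,:,::-1]); np.savez('pics/'+f+'.npz',p=p,d=d,tp=s['tool_pos'],tr=s['tcp_rot']); return p,d
def pts(n,f):
    z=np.load('pics/'+f+'.npz'); d=z['d']; m=camera_model(n)
    v,u=np.mgrid[0:480,0:640]; c=np.stack([(u-m['cx'])/m['fx']*d,(v-m['cy'])/m['fy']*d,d],-1)
    if n=='wrist':
        T=np.array(m['tool_from_camera']); c=c@T[:3,:3].T+T[:3,3]
        q=z['tr']; w=R.from_quat([q[1],q[2],q[3],q[0]]).apply(c.reshape(-1,3)).reshape(c.shape)+z['tp']
    else:
        r=R.from_rotvec(np.ravel(m['rvec'])).as_matrix(); w=(c-np.ravel(m['tvec']))@r
    w[d==0]=np.nan
    return z['p'],w
E
python3 - <<'E'
from h import *
for n in('top','side','wrist'): snap(n,n+'0')
print(sense()); print(camera_model('wrist'))
E
```

```text
pics
{'time_s': 0.15, 'qpos': array([-1.33069019e+00,  3.08818795e-01,  1.63484300e+00,  6.59433887e-06,
        1.19969783e+00, -6.96696106e-02]), 'joint_velocities': array([ 0.00109249, -0.00150912, -0.00245367,  0.00048981, -0.00038407,
        0.00144456]), 'joint_efforts': array([-5.80286360e-04, -4.15804267e+01, -2.77146471e+01, -1.11088552e-04,
        6.05500521e-03, -1.80728819e-05]), 'tool_pos': array([ 190.40479567, -594.77586075,  302.92655717]), 'tcp_rot': array([-0.10846136, -0.69859074, -0.10970663,  0.69869276]), 'ft_force': array([ 0.30638312,  0.09289463, -0.42833564]), 'wrist_torque': array([ 0.05324592, -0.00248623, -0.01399931]), 'gripper_width': 85.26814569508959}
{'fx': 367.63324070596434, 'fy': 367.63324070596434, 'cx': 314.0399746774992, 'cy': 240.75531381186752, 'tool_from_camera': array([[-1.56788830e-04, -2.73358740e-01,  9.61912145e-01,
        -6.90086486e+01],
       [ 9.99999859e-01,  4.45043949e-04,  2.89470782e-04,
        -6.39470477e-02],
       [-5.07222548e-04,  9.61912055e-01,  2.73358632e-01,
        -6.91281729e+01],
       [ 0.00000000e+00,  0.00000000e+00,  0.00000000e+00,
         1.00000000e+00]])}
```

View pics/top0.png

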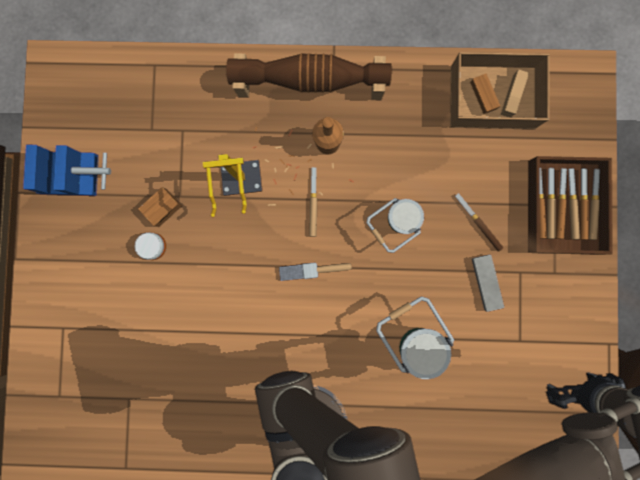

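View pics/side0.png

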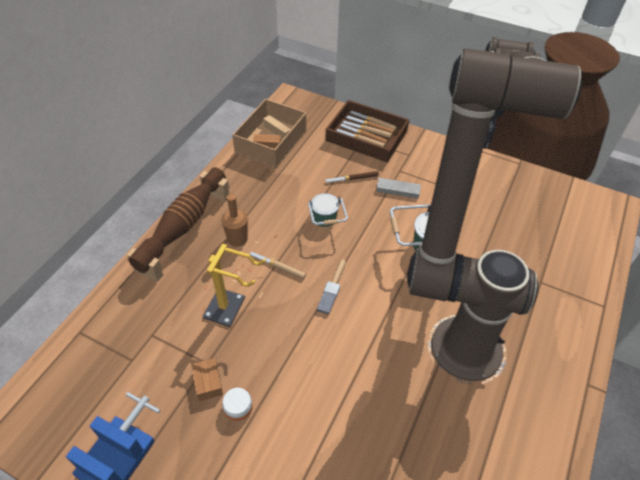

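View pics/wrist0.png

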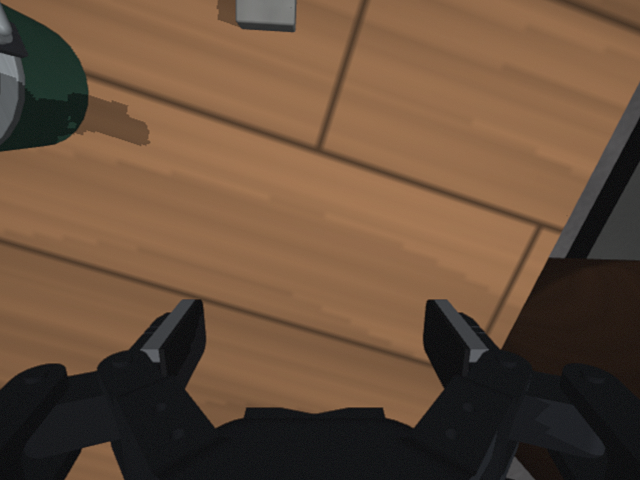

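The top picture shows two lidded pails with bails: a small one with its lid at (406,217) and grip near (378,235), and a larger one with its lid at (426,353) and grip near (405,308). The wax tin at (150,246) has no bail. The yellow hanger has its tips at (212,212) and (243,210) and its post near (224,160). I'll measure these and check the choice in a crop.

```bash
python3 - <<'E'
from h import *
p,w=pts('top','top0')
for (u,v) in [(406,217),(426,353),(150,246),(300,300),(378,236),(212,212),(243,210),(224,160),(212,190),(240,190),(328,135),(313,200),(330,268),(297,272),(157,206)]: print(u,v,np.round(w[v,u]))
crop=p[140:260,330:470][:,:,::-1]; a=cv2.resize(crop,None,fx=4,fy=4,interpolation=cv2.INTER_CUBIC); 
crop=p[140:230,190:280][:,:,::-1]; b=cv2.resize(crop,None,fx=5,fy=5,interpolation=cv2.INTER_CUBIC)
cv2.imwrite('pics/c1.png',a); cv2.imwrite('pics/c2.png',b)
s,ws=pts('side','side0'); c=s[170:300,270:370][:,:,::-1]
cv2.imwrite('pics/c3.png',cv2.resize(c,None,fx=4,fy=4,interpolation=cv2.INTER_CUBIC))
# lids
for (u0,u1,v0,v1) in [(385,430,195,240),(395,460,325,385)]:
    q=w[v0:v1,u0:u1].reshape(-1,3); 
    h=q[:,2]; print(np.histogram(h[~np.isnan(h)],bins=range(-5,140,5)))
E
```

```text
406 217 [ 575. -251.   66.]
426 353 [ 223. -303.  100.]
150 246 [480. 442.  47.]
300 300 [341.  31.  -5.]
378 236 [ 521. -174.   94.]
212 212 [557. 227. 247.]
243 210 [562. 153. 258.]
224 160 [678. 202. 256.]
212 190 [608. 228. 251.]
240 190 [609. 163. 252.]
328 135 [776. -37. 130.]
313 200 [622.   1.  18.]
330 268 [433. -51.  16.]
297 272 [420.  40.  16.]
157 206 [591. 430.  43.]
(array([487, 358,  20,   3,   7,   3,   1,   3,   2,   4,   0,   0,   0,
        11, 350, 542,  59,  39,  45,  15,   0,   0,   0,   0,   0,   0,
         0,   0]), array([ -5,   0,   5,  10,  15,  20,  25,  30,  35,  40,  45,  50,  55,
        60,  65,  70,  75,  80,  85,  90,  95, 100, 105, 110, 115, 120,
       125, 130, 135]))
(array([ 925,  518,   26,    4,    5,    9,   10,   12,   10,    5,   10,
         10,    9,    5,   10,    1,    0,    0,    4,  429, 1290,  241,
         10,   69,   74,   43,    9,    0]), array([ -5,   0,   5,  10,  15,  20,  25,  30,  35,  40,  45,  50,  55,
        60,  65,  70,  75,  80,  85,  90,  95, 100, 105, 110, 115, 120,
       125, 130, 135]))
```

View pics/c1.png

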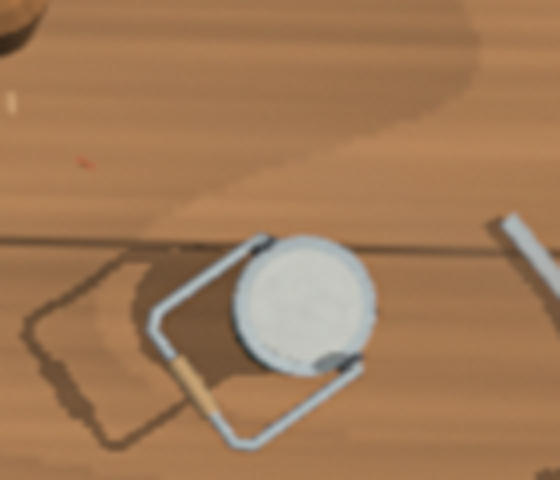

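View pics/c2.png

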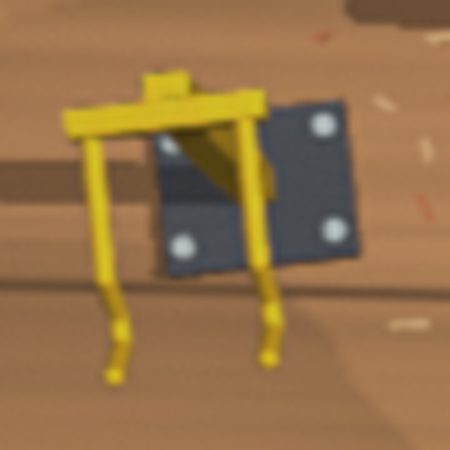

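View pics/c3.png

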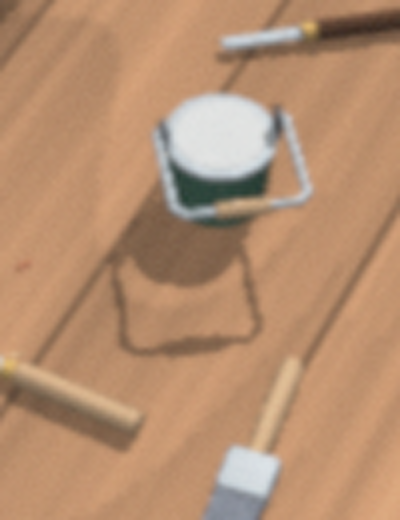

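The crops confirm it. The small green pail's lid top is about 68 mm up, while the large one's is about 100 mm. Its bail lies flat towards the lower left of the top picture, and the hanger's prongs point roughly to -x world. Next I'll fit the poses.

```bash
python3 - <<'E'
from h import *
for n in ('top','side'):
    p,w=pts(n,n+'0'); 
    def sel(x0,x1,y0,y1,z0,z1): 
        with np.errstate(invalid='ignore'): return (w[...,0]>x0)&(w[...,0]<x1)&(w[...,1]>y0)&(w[...,1]<y1)&(w[...,2]>z0)&(w[...,2]<z1)
    hsv=cv2.cvtColor(p,cv2.COLOR_RGB2HSV)
    lid=sel(500,650,-330,-150,60,76)
    q=w[lid]; c=np.median(q,0)
    (cx,cy),r=cv2.minEnclosingCircle(q[np.linalg.norm(q[:,:2]-c[:2],axis=1)<52][:,:2].astype(np.float32))
    print(n,'lid',lid.sum(),np.round(c,1),cx,cy,r)
    b=sel(430,680,-360,-120,78,100); q=w[b]; print('bail n',b.sum(),'z',np.median(q[:,2]))
    rect=cv2.minAreaRect(q[:,:2].astype(np.float32)); print(rect)
    # wood grip
    m=sel(430,560,-260,-100,74,105)&(hsv[...,1]>70); q=w[m]; print('grip',m.sum(),np.round(q.mean(0),1)); 
    y=(hsv[...,0]>20)&(hsv[...,0]<32)&(hsv[...,1]>150)&(hsv[...,2]>90)&sel(450,760,90,320,200,300)
    q=w[y]; print('hanger',y.sum(), q.min(0),q.max(0))
    np.save('pics/h_'+n+'.npy',q)
    hst=np.histogram(q[:,2],bins=range(200,285,5)); print(hst[0])
    for z0 in range(540,700,10):
        k=q[(q[:,0]>=z0)&(q[:,0]<z0+10)]
        if len(k): print(z0,[ (round(g[:,1].mean()),round(g[:,2].mean()),len(g)) for g in (k[k[:,1]<195],k[k[:,1]>=195]) if len(g)])
E
```

```text
top lid 936 [ 577.4 -250.    70.8] 577.776123046875 -249.31793212890625 48.28103256225586
bail n 363 z 88.32972231788894
((554.0403442382812, -219.77748107910156), (114.76982116699219, 125.7269515991211), 37.278221130371094)
grip 86 [ 520.3 -174.2   90.8]
hanger 696 [546.89080679 149.0645376  207.79480762] [695.5174426  251.81279596 261.37412699]
[  0   1   1   0   0  22  27  29  48 104 318 144   2   0   0   0]
540 [(224, 253, 6)]
550 [(153, 254, 7), (225, 250, 14)]
560 [(153, 251, 15), (226, 237, 11)]
570 [(155, 235, 13), (228, 231, 19)]
580 [(157, 230, 17), (229, 240, 15)]
590 [(158, 240, 19), (231, 251, 21)]
600 [(159, 251, 18), (232, 252, 16)]
610 [(161, 251, 17), (233, 253, 18)]
620 [(163, 251, 17), (235, 252, 16)]
630 [(164, 251, 21), (236, 252, 20)]
640 [(165, 252, 18), (238, 251, 19)]
650 [(166, 253, 17), (239, 252, 15)]
660 [(176, 252, 29), (227, 255, 84)]
670 [(176, 254, 66), (217, 254, 73)]
680 [(175, 254, 22), (206, 244, 37)]
690 [(205, 242, 16)]
side lid 449 [ 571.  -247.4   71.2] 572.0960693359375 -249.6866455078125 49.75056838989258
bail n 231 z 89.21610296407688
((547.5340576171875, -215.2406005859375), (115.2762451171875, 125.39422607421875), 36.11888885498047)
grip 50 [ 514.8 -174.    91.3]
hanger 251 [546.98011582 153.97412513 200.91466611] [691.18946442 252.65894998 260.69559113]
[  1   1   3   0   3   3  14  11  15  32 106  60   2   0   0   0]
540 [(228, 254, 2)]
550 [(158, 251, 1), (232, 242, 1)]
560 [(159, 239, 3), (231, 233, 5)]
570 [(159, 234, 5), (232, 235, 3)]
580 [(159, 232, 7), (231, 239, 3)]
590 [(162, 243, 2), (234, 253, 5)]
600 [(161, 251, 2), (235, 252, 3)]
610 [(163, 252, 3), (237, 254, 3)]
620 [(166, 255, 6), (237, 253, 6)]
630 [(166, 254, 7), (240, 251, 8)]
640 [(168, 253, 7), (239, 251, 12)]
650 [(168, 254, 6), (240, 253, 25)]
660 [(178, 254, 22), (224, 252, 55)]
670 [(174, 255, 14), (212, 242, 16)]
680 [(173, 253, 2), (211, 243, 16)]
690 [(203, 243, 1)]
```

```bash
cat >> h.py <<'E'
def Rt(yaw_jaw):  # tool down, jaw (tool y) at yaw degrees
    a=np.radians(yaw_jaw); c,s=np.cos(a),np.sin(a)
    return R.from_matrix(np.array([[0,0,-1],[c,s,0],[s,-c,0]]).T)
def cur():
    s=sense(); q=s['tcp_rot']; return np.array(s['tool_pos']),R.from_quat([q[1],q[2],q[3],q[0]]),s
def plan(grasp,yaw):
    """grasp point target (world), jaw yaw deg -> twist units and xyz units from present pose"""
    p,r,s=cur(); rt=Rt(yaw); tcp=np.array(grasp)+np.array([0,0,54.])
    tw=(r.inv()*rt).as_rotvec(degrees=True)/8; d=r.inv().apply(tcp-p)/25
    print('twist',np.round(tw,3),'xyz',np.round(d,3),'| tcp',np.round(p,1),'jawyaw',round(np.degrees(np.arctan2(r.as_matrix()[1,1],r.as_matrix()[0,1])),1),'t',s['time_s'],'q',np.round(s['qpos'],2))
    return tw,d
E
python3 - <<'E'
from h import *
import bench; print([x for x in dir(bench) if not x.startswith('_')])
for yaw in(-53,127): plan([518,-174,200],yaw)
plan([577,193,280],8); plan([577,193,280],188)
p,r,s=cur(); print(r.as_matrix().round(3))
E
```

```text
['Unreachable', 'camera', 'camera_model', 'finish_job', 'sense', 'tcp_to_tips']
twist [-2.406 -0.003  0.012] xyz [  1.981 -12.032 -17.611] | tcp [ 190.4 -594.8  302.9] jawyaw -72.3 t 0.15 q [-1.33  0.31  1.63  0.    1.2  -0.07]
twist [2.0094e+01 1.7000e-02 4.0000e-03] xyz [  1.981 -12.032 -17.611] | tcp [ 190.4 -594.8  302.9] jawyaw -72.3 t 0.15 q [-1.33  0.31  1.63  0.    1.2  -0.07]
twist [-1.0031e+01 -1.0000e-02  1.0000e-02] xyz [ -1.195 -25.299 -24.334] | tcp [ 190.4 -594.8  302.9] jawyaw -72.3 t 0.15 q [-1.33  0.31  1.63  0.    1.2  -0.07]
twist [1.2469e+01 1.0000e-02 1.0000e-02] xyz [ -1.195 -25.299 -24.334] | tcp [ 190.4 -594.8  302.9] jawyaw -72.3 t 0.15 q [-1.33  0.31  1.63  0.    1.2  -0.07]
[[-0.     0.305 -0.952]
 [ 0.002 -0.952 -0.305]
 [-1.    -0.002 -0.   ]]
```

Emit:
{"name": "apply_moves", "arguments": {"twist": [[-0.3, 0, 0], [-0.7, 0, 0], [-1.1, 0, 0], [-1.5, 0, 0], [-1.9, 0, 0], [-2.2, 0, 0], [-2.4, 0, 0], [-2.4, 0, 0], [-2.4, 0, 0], [-2.4, 0, 0], [-2.4, 0, 0], [-2.4, 0, 0], [-2.4, 0, 0]], "xyz": [[0.1, -1, -1.4], [0.3, -2.2, -3.2], [0.5, -3.6, -5.2], [0.8, -5, -7.2], [1, -6.4, -9.2], [1.2, -7.8, -11.2], [1.5, -9.2, -13.2], [1.7, -10.4, -15], [1.9, -11.2, -16.3], [2, -11.7, -17.1], [2, -12, -17.6], [2, -12, -17.6], [2, -12, -17.6]], "jaw": [1, 1, 1, 1, 1, 1, 1, 1, 1, 1, 1, 1, 1]}}

```text
time_s: 1.78
tool_pos: [517.6, -176.1, 253.9]
tcp_rot: [-0.224, -0.671, -0.224, 0.671]
ft_force: [-0.2, -0.7, -0.9]
gripper_width: 85.4
```

```bash
python3 - <<'E'
from h import *
print(tcp_to_tips)
plan([518,-174,200],-53); snap('wrist','w1')
p,w=pts('wrist','w1')
with np.errstate(invalid='ignore'):
  def sel(x0,x1,y0,y1,z0,z1): return (w[...,0]>x0)&(w[...,0]<x1)&(w[...,1]>y0)&(w[...,1]<y1)&(w[...,2]>z0)&(w[...,2]<z1)
  lid=sel(500,650,-330,-170,60,76); q=w[lid]; c=np.median(q,0); q=q[np.linalg.norm(q[:,:2]-c[:2],axis=1)<52]
  print(c,cv2.minEnclosingCircle(q[:,:2].astype(np.float32)))
  b=sel(430,680,-360,-100,76,96); q=w[b]; print(b.sum(),np.median(q[:,2]),cv2.minAreaRect(q[:,:2].astype(np.float32)))
  hsv=cv2.cvtColor(p,cv2.COLOR_RGB2HSV); m=b&(hsv[...,1]>70); q=w[m]; print('grip',m.sum(),q.mean(0),cv2.minAreaRect(q[:,:2].astype(np.float32)))
E
```

```text
72.6
twist [-0.01   0.004 -0.   ] xyz [-0.004 -0.057 -0.061] | tcp [ 517.6 -176.1  253.9] jawyaw -53.1 t 1.775 q [-0.41  0.21  1.86 -0.    1.07  0.52]
[ 578.20798461 -247.93292144   70.72931593] ((575.6163940429688, -247.534912109375), 49.66654586791992)
5494 88.1964428637092 ((548.4288940429688, -212.1964111328125), (114.83190155029297, 109.44454956054688), 37.07213592529297)
grip 1450 [ 521.66292379 -177.09274429   91.17766832] ((550.8944091796875, -210.33367919921875), (108.616455078125, 109.44454956054688), 37.07213592529297)
```

View pics/w1.png

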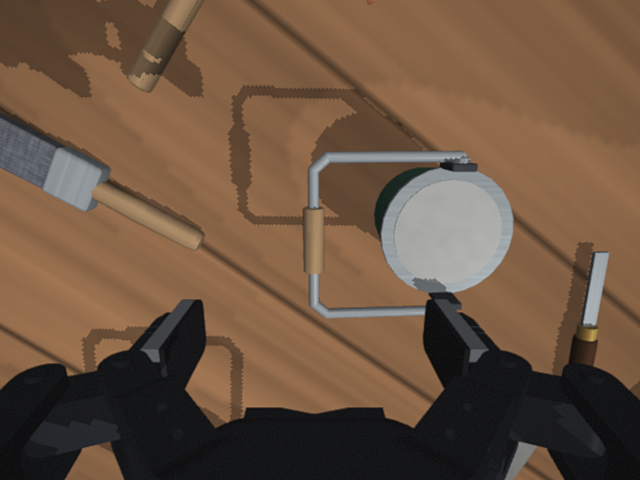

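The wrist picture shows the small pail: grip at (313,240), lid at (448,230), and the top wire vertical along the image's centre column. The jaw yaw and jaw-direction alignment are already right. I'll refine the grip centre with the plane z=82.

```bash
cat >> h.py <<'E'
def ray(n,f,u,v,zp):
    z=np.load('pics/'+f+'.npz'); m=camera_model(n); c=np.array([(u-m['cx'])/m['fx'],(v-m['cy'])/m['fy'],1.])
    if n=='wrist':
        T=np.array(m['tool_from_camera']); q=z['tr']; r=R.from_quat([q[1],q[2],q[3],q[0]])
        o=r.apply(T[:3,3])+z['tp']; d=r.apply(T[:3,:3]@c)
    else:
        M=R.from_rotvec(np.ravel(m['rvec'])).as_matrix(); o=-M.T@np.ravel(m['tvec']); d=M.T@c
    return o+d*(zp-o[2])/d[2]
E
python3 - <<'E'
from h import *
z=np.load('pics/w1.npz'); p=z['p']; cv2.imwrite('pics/c4.png',cv2.resize(p[140:330,290:480][:,:,::-1],None,fx=3,fy=3,interpolation=cv2.INTER_NEAREST))
for n,u,v in [('gripc',313,240),('g top',313,207),('g bot',313,273),('wire t',314.5,180),('wire b',315.5,300)]: print(n,ray('wrist','w1',u,v,82).round(1))
g=ray('wrist','w1',313,240,82)
for h in(82,): plan([g[0],g[1],h],-53)
E
```

```text
gripc [ 518.1 -174.8   82. ]
g top [ 536.3 -161.1   82. ]
g bot [ 498.9 -189.2   82. ]
wire t [ 551.1 -151.2   82. ]
wire b [ 483.6 -202.9   82. ]
twist [-0.014  0.003 -0.   ] xyz [ 4.717 -0.032 -0.051] | tcp [ 517.6 -176.2  253.9] jawyaw -53.1 t 1.825 q [-0.41  0.21  1.86 -0.    1.07  0.52]
```

View pics/c4.png

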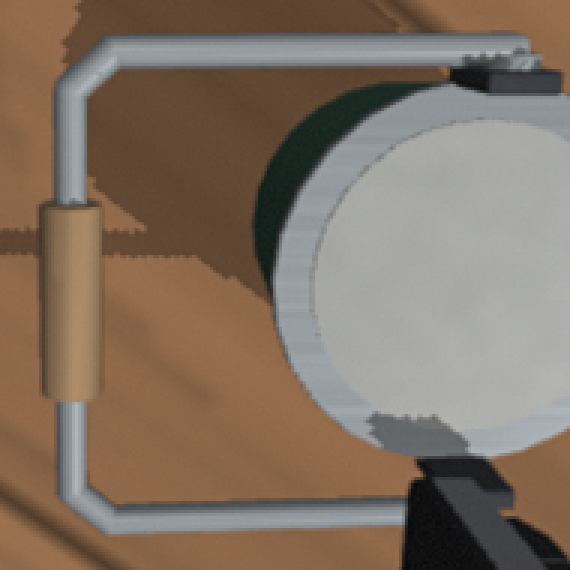

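Emit:
{"name": "apply_moves", "arguments": {"twist": [[0, 0, 0], [0, 0, 0], [0, 0, 0], [0, 0, 0], [0, 0, 0], [0, 0, 0], [0, 0, 0], [0, 0, 0], [0, 0, 0], [0, 0, 0], [0, 0, 0]], "xyz": [[0.3, 0, -0.05], [1, 0, -0.05], [1.8, -0.03, -0.05], [2.6, -0.03, -0.05], [3.4, -0.03, -0.05], [4, -0.03, -0.05], [4.4, -0.03, -0.05], [4.6, -0.03, -0.05], [4.7, -0.03, -0.05], [4.7, -0.03, -0.05], [4.7, -0.03, -0.05]], "jaw": [-0.05, -0.05, -0.05, -0.05, -0.05, -0.05, -0.05, -0.05, -0.05, -0.05, -0.05], "grip_force": 50}}

```text
time_s: 3.2
tool_pos: [519.1, -174.2, 137.0]
tcp_rot: [0.224, 0.671, 0.224, -0.67]
ft_force: [0.5, 0.1, 0.3]
gripper_width: 40.4
```

```bash
python3 - <<'E'
from h import *
plan([518.1,-174.8,82],-53); snap('wrist','w2')
E
```

```text
twist [-0.006 -0.004 -0.008] xyz [ 0.039 -0.004  0.045] | tcp [ 519.1 -174.2  137. ] jawyaw -53.0 t 3.2 q [-0.4   0.38  1.92 -0.    0.84  0.52]
```

View pics/w2.png

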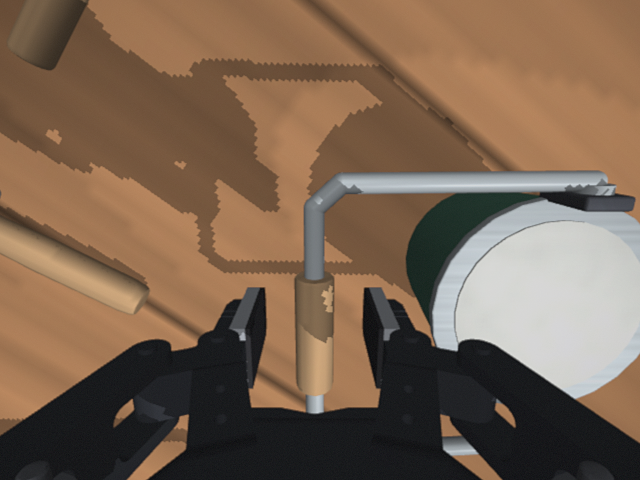

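The grip (315,330) is centred between the open pads. Closing now.

Emit:
{"name": "apply_moves", "arguments": {"twist": [[0, 0, 0], [0, 0, 0], [0, 0, 0], [0, 0, 0], [0, 0, 0], [0, 0, 0]], "xyz": [[0.04, 0, 0.04], [0.04, 0, 0.04], [0.04, 0, 0.04], [0.04, 0, 0.04], [0.04, 0, 0.04], [0.04, 0, 0.04]], "jaw": [-0.4, -0.8, -1, -1, -1, -1], "grip_force": 50}}

```text
time_s: 4.0
tool_pos: [518.0, -174.9, 135.5]
tcp_rot: [0.224, 0.671, 0.224, -0.671]
ft_force: [0.3, -2.6, -0.3]
gripper_width: 12.2
```

Emit:
{"name": "apply_moves", "arguments": {"twist": [[0, 0, 0], [0, 0, 0], [0, 0, 0], [0, 0, 0], [0, 0, 0], [0, 0, 0], [0, 0, 0], [0, 0, 0], [0, 0, 0], [0, 0, 0], [0, 0, 0], [0, 0, 0], [0, 0, 0], [0, 0, 0], [0, 0, 0], [0, 0, 0], [0, 0, 0], [0, 0, 0], [0, 0, 0], [0, 0, 0]], "xyz": [[-0.33, 0.01, 0], [-0.66, 0.06, 0], [-0.98, 0.13, 0], [-1.3, 0.23, 0], [-1.61, 0.36, 0], [-1.9, 0.51, 0], [-2.18, 0.69, 0], [-2.44, 0.89, 0], [-2.69, 1.11, 0], [-2.91, 1.36, 0], [-3.11, 1.62, 0], [-3.29, 1.9, 0], [-3.44, 2.19, 0], [-3.57, 2.5, 0], [-3.67, 2.82, 0], [-3.74, 3.14, 0], [-3.79, 3.47, 0], [-3.8, 3.8, 0], [-3.8, 3.8, 0], [-3.8, 3.8, 0]], "jaw": [-1, -1, -1, -1, -1, -1, -1, -1, -1, -1, -1, -1, -1, -1, -1, -1, -1, -1, -1, -1]}}

```text
time_s: 6.5
tool_pos: [575.0, -250.7, 230.3]
tcp_rot: [-0.224, -0.671, -0.224, 0.671]
ft_force: [0.3, -0.3, -7.3]
gripper_width: 12.5
```

```bash
python3 - <<'E'
from h import *
plan([575.5,-250.5,177],-53); snap('wrist','w3'); snap('side','s3')
print(sense()['ft_force'],sense()['gripper_width'])
p=np.load('pics/s3.npz')['p']; cv2.imwrite('pics/c5.png',cv2.resize(p[100:300,230:450][:,:,::-1],None,fx=3,fy=3))
E
```

```text
twist [-0.007  0.001 -0.   ] xyz [-0.029  0.008 -0.021] | tcp [ 575.  -250.7  230.3] jawyaw -53.1 t 6.5 q [-0.48  0.39  1.69 -0.    1.07  0.45]
[ 0.4551942  -0.93107532 -7.71010036] 12.559217065235547
```

View pics/w3.png

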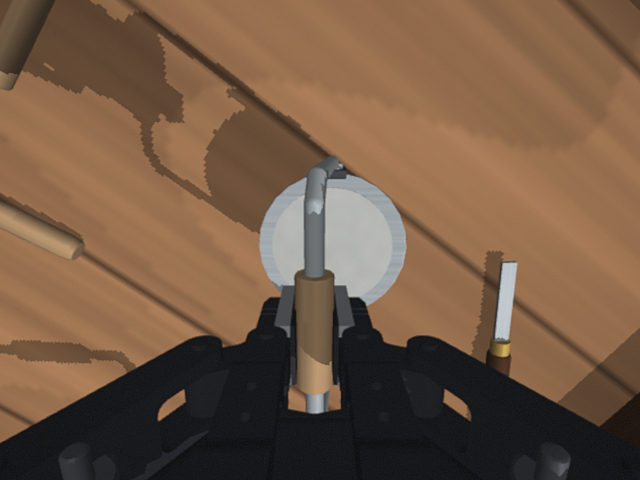

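View pics/c5.png

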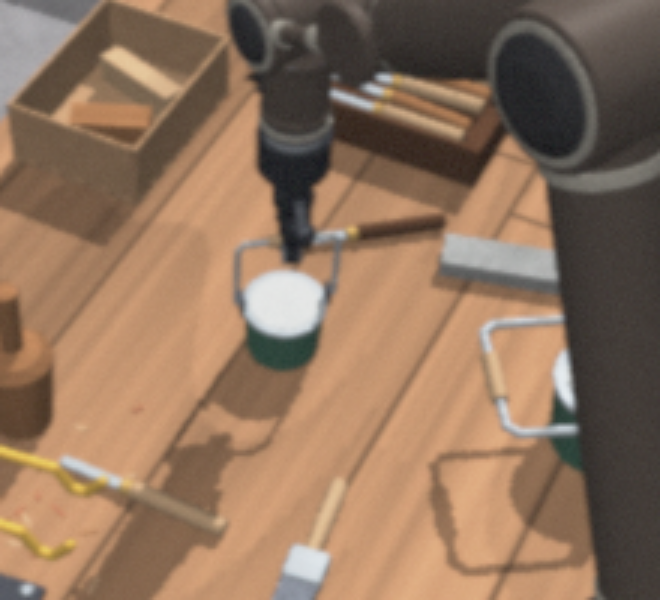

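The bail stands upright over the pail, and the wrist reads -7.3 N, so the arm already carries about the pail's whole weight. I'll lower 3 mm so it firmly rests on the bench for a moment, and fit the hanger in between.

Emit:
{"name": "apply_moves", "arguments": {"twist": [[0, 0, 0], [0, 0, 0], [0, 0, 0], [0, 0, 0]], "xyz": [[0.06, 0, 0], [0.12, 0, 0], [0.12, 0, 0], [0.12, 0, 0]], "jaw": [-1, -1, -1, -1]}}

```text
time_s: 7.1
tool_pos: [574.9, -250.5, 227.2]
tcp_rot: [-0.224, -0.671, -0.224, 0.671]
ft_force: [0.7, 0.0, -7.7]
gripper_width: 12.5
```

```bash
python3 - <<'E'
from h import *
from scipy.optimize import least_squares
for n in('top','side'):
    q=np.load('pics/h_'+n+'.npy')
    def fr(P,a):
        c,s=np.cos(a[2]),np.sin(a[2]); d=P[:,:2]-a[:2]; return d@np.array([[c,-s],[s,c]])
    def prof(x): # top surface z
        return np.interp(x,[-31,-24,-7,7,20,85],[255,255.5,231.5,231.5,253.5,253.5])
    def res(a):
        h=fr(q,a); k=(h[:,0]>-35)&(h[:,0]<80)
        r1=np.where(k,np.abs(h[:,1])-36,0); r2=np.where(k,(q[:,2]-a[3]-prof(h[:,0])),0)
        return np.r_[np.clip(r1,-12,12),np.clip(r2,-15,15)]
    f=least_squares(res,[577,193,0.14,0],loss='soft_l1',f_scale=3,diff_step=1e-3); print(n,f.x.round(3),np.sqrt(np.mean(f.fun**2)))
plan([575.5,-250.5,177],-53); print(sense()['ft_force'])
E
```

```text
top [ 5.79187e+02  1.91960e+02  1.40000e-01 -9.40000e-01] 1.9550059584812525
side [ 5.75648e+02  1.95369e+02  1.16000e-01 -3.88000e-01] 1.654519171448595
twist [-0.006  0.001  0.002] xyz [-0.151  0.016 -0.02 ] | tcp [ 574.9 -250.5  227.2] jawyaw -53.0 t 7.1 q [-0.48  0.39  1.69  0.    1.06  0.45]
[ 6.97220305e-01  1.07795756e-03 -7.73301870e+00]
```

```bash
python3 - <<'E'
from h import *
snap('wrist','w4'); p,w=pts('wrist','w4'); p0,w0=pts('wrist','w3')
for a in (w0,w): 
    print(np.nanmedian(a[225:265,270:295].reshape(-1,3),0), np.nanmedian(a[225:265,345:385].reshape(-1,3),0), np.nanmedian(a[100:140,400:500].reshape(-1,3),0))
s,ws=pts('side','s3'); 
q=ws[195:212,315:335].reshape(-1,3); print(np.nanmedian(q,0), np.nanmedian(ws[260:280,300:330].reshape(-1,3),0))
print(sense()['ft_force'],sense()['wrist_torque'])
E
```

```text
[ 564.71289523 -232.72273682   74.24310938] [ 596.95973923 -273.7872971    77.71466389] [ 703.52258121 -285.58113246   -1.08901983]
[ 565.26563276 -232.21136462   73.40461874] [ 594.94804082 -274.5798557    71.05779828] [ 702.53831094 -284.44400031   -1.13116415]
[ 573.75224288 -247.05539861   76.4130978 ] [ 5.04930763e+02 -4.33780812e+01  4.57122943e-01]
[ 0.25598227 -0.17502497 -7.76078801] [0.03712646 0.06750061 0.03539432]
```

View pics/w4.png

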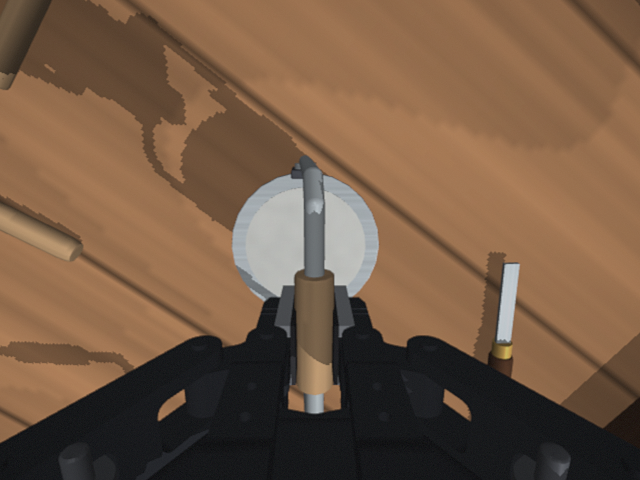

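The lid has moved from column 332 to 305 between the pictures and still bears about 7.7 N, so the pail hangs a few mm clear and swings slightly. I'll set it down until the load drops.

Emit:
{"name": "apply_moves", "arguments": {"twist": [[0, 0, 0], [0, 0, 0], [0, 0, 0], [0, 0, 0], [0, 0, 0], [0, 0, 0], [0, 0, 0], [0, 0, 0]], "xyz": [[0.03, 0, 0], [0.06, 0, 0], [0.09, 0, 0], [0.12, 0, 0], [0.14, 0, 0], [0.16, 0, 0], [0.16, 0, 0], [0.16, 0, 0]], "jaw": [-1, -1, -1, -1, -1, -1, -1, -1]}}

```text
time_s: 8.15
tool_pos: [575.7, -251.3, 225.3]
tcp_rot: [0.225, 0.671, 0.223, -0.67]
ft_force: [-2.8, -1.2, 6.1]
gripper_width: 12.3
```

```bash
python3 - <<'E'
from h import *
print(sense()['ft_force'],sense()['wrist_torque'])
snap('wrist','w5'); p,w=pts('wrist','w5')
print(np.nanmedian(w[225:265,270:295].reshape(-1,3),0), np.nanmedian(w[225:265,345:370].reshape(-1,3),0))
E
```

```text
[-2.77665177 -1.1720753   6.06762082] [-0.19018352  0.37529436 -0.02017037]
[ 566.45913511 -233.35027053   71.19094061] [ 594.97675271 -271.2388632    71.0756604 ]
```

View pics/w5.png

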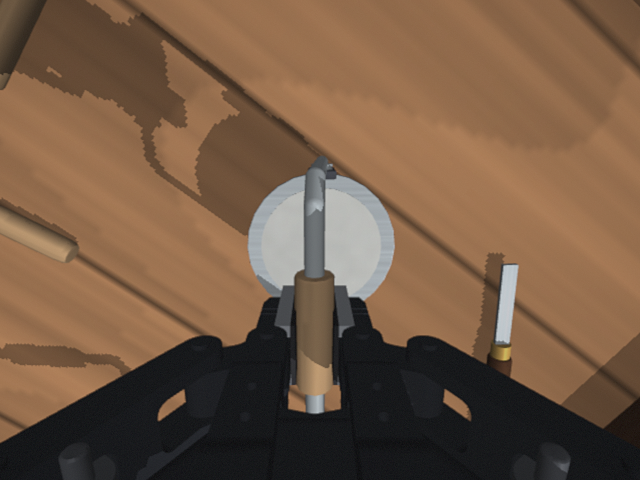

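The pail now stands flat on the bench. The load reversed to +6 N, the lid is level at about 71 mm, and the bail is upright with the lid centred under the wire at (321,243). Contact happened at TCP z of about 226, so the wire lies about 49 mm below the TCP. Now I'll lift smoothly.

Emit:
{"name": "apply_moves", "arguments": {"twist": [[0, 0, 0], [0, 0, 0], [0, 0, 0], [0, 0, 0], [0, 0, 0], [0, 0, 0], [0, 0, 0], [0, 0, 0], [0, 0, 0], [0, 0, 0], [0, 0, 0], [0, 0, 0], [0, 0, 0], [0, 0, 0], [0, 0, 0], [0, 0, 0], [0, 0, 0], [0, 0, 0], [0, 0, 0], [0, 0, 0]], "xyz": [[-0.06, 0, 0], [-0.06, 0, 0], [-0.06, 0, 0], [-0.1, 0, 0], [-0.16, 0, 0], [-0.28, 0, 0], [-0.48, 0, 0], [-0.75, 0, 0], [-1.08, 0, 0], [-1.45, 0, 0], [-1.85, 0, 0], [-2.25, 0, 0], [-2.65, 0, 0], [-3.0, 0, 0], [-3.35, 0, 0], [-3.6, 0, 0], [-3.8, 0, 0], [-3.95, 0, 0], [-4.0, 0, 0], [-4.0, 0, 0]], "jaw": [-1, -1, -1, -1, -1, -1, -1, -1, -1, -1, -1, -1, -1, -1, -1, -1, -1, -1, -1, -1]}}

```text
time_s: 10.7
tool_pos: [574.9, -250.5, 323.2]
tcp_rot: [-0.224, -0.671, -0.224, 0.671]
ft_force: [0.6, 0.5, -8.3]
gripper_width: 12.3
```

```bash
python3 - <<'E'
from h import *
print(sense()['ft_force'],sense()['wrist_torque'])
tw,d=plan([502,184,324-54],7.3)
N=20; t=np.arange(1,N+1)/N; s=10*t**3-15*t**4+6*t**5; print(s.round(3))
E
```

```text
[ 0.62696386  0.46166116 -8.34657954] [-0.03255928  0.0250766  -0.02747841]
twist [-7.544e+00 -1.000e-03  3.000e-03] xyz [ -0.025 -15.641  -8.118] | tcp [ 574.9 -250.5  323.2] jawyaw -53.0 t 10.7 q [-0.48  0.3   1.61  0.    1.24  0.45]
[0.001 0.009 0.027 0.058 0.104 0.163 0.235 0.317 0.407 0.5   0.593 0.683
 0.765 0.837 0.896 0.942 0.973 0.991 0.999 1.   ]
```

Emit:
{"name": "apply_moves", "arguments": {"twist": [[-0.01, 0, 0], [-0.04, 0, 0], [-0.13, 0, 0], [-0.29, 0, 0], [-0.51, 0, 0], [-0.8, 0, 0], [-1.13, 0, 0], [-1.51, 0, 0], [-1.9, 0, 0], [-2.29, 0, 0], [-2.67, 0, 0], [-3.0, 0, 0], [-3.29, 0, 0], [-3.51, 0, 0], [-3.67, 0, 0], [-3.76, 0, 0], [-3.8, 0, 0], [-3.8, 0, 0], [-3.8, 0, 0], [-3.8, 0, 0]], "xyz": [[0, -0.01, -0.01], [0, -0.09, -0.05], [0, -0.28, -0.14], [0, -0.6, -0.31], [0, -1.05, -0.55], [0, -1.64, -0.85], [0, -2.32, -1.21], [0, -3.1, -1.61], [0, -3.9, -2.02], [0, -4.7, -2.44], [0, -5.48, -2.84], [0, -6.16, -3.2], [0, -6.75, -3.5], [0, -7.2, -3.74], [0, -7.52, -3.91], [0, -7.71, -4.0], [0, -7.79, -4.04], [0, -7.8, -4.05], [0, -7.8, -4.05], [0, -7.8, -4.05]], "jaw": [-1, -1, -1, -1, -1, -1, -1, -1, -1, -1, -1, -1, -1, -1, -1, -1, -1, -1, -1, -1]}}

```text
time_s: 13.2
tool_pos: [538.7, -34.2, 323.4]
tcp_rot: [-0.392, -0.589, -0.392, 0.589]
ft_force: [-0.1, 0.6, -7.6]
gripper_width: 12.3
```

```bash
python3 - <<'E'
from h import *
print(sense()['ft_force'],sense()['gripper_width'])
plan([502,184,324-54],7.3)
E
```

```text
[-0.1495135   0.59749364 -7.55313861] 12.278590862616888
twist [-3.747e+00  1.000e-03 -1.000e-03] xyz [-0.026 -4.72  -7.486] | tcp [538.7 -34.2 323.4] jawyaw -22.7 t 13.2 q [-0.14  0.13  1.82 -0.    1.2   0.25]
```

Emit:
{"name": "apply_moves", "arguments": {"twist": [[-0.01, 0, 0], [-0.04, 0, 0], [-0.13, 0, 0], [-0.29, 0, 0], [-0.51, 0, 0], [-0.8, 0, 0], [-1.13, 0, 0], [-1.5, 0, 0], [-1.88, 0, 0], [-2.26, 0, 0], [-2.64, 0, 0], [-2.97, 0, 0], [-3.25, 0, 0], [-3.47, 0, 0], [-3.63, 0, 0], [-3.72, 0, 0], [-3.75, 0, 0], [-3.75, 0, 0], [-3.75, 0, 0], [-3.75, 0, 0]], "xyz": [[0, -0.01, -0.01], [0, -0.05, -0.09], [0, -0.17, -0.27], [0, -0.36, -0.57], [0, -0.64, -1.01], [0, -0.99, -1.57], [0, -1.41, -2.23], [0, -1.87, -2.97], [0, -2.36, -3.74], [0, -2.85, -4.52], [0, -3.31, -5.26], [0, -3.73, -5.92], [0, -4.08, -6.48], [0, -4.36, -6.92], [0, -4.55, -7.22], [0, -4.67, -7.41], [0, -4.71, -7.48], [0, -4.72, -7.49], [0, -4.72, -7.49], [0, -4.72, -7.49]], "jaw": [-1, -1, -1, -1, -1, -1, -1, -1, -1, -1, -1, -1, -1, -1, -1, -1, -1, -1, -1, -1]}}

```text
time_s: 15.7
tool_pos: [501.9, 184.1, 323.4]
tcp_rot: [0.531, 0.467, 0.531, -0.467]
ft_force: [0.7, 0.5, -9.0]
gripper_width: 12.4
```

```bash
python3 - <<'E'
from h import *
print(sense()['ft_force'],sense()['gripper_width'])
plan([577.4,193.7,324-54],7.3)
snap('wrist','w6'); snap('side','s6'); snap('top','t6')
p=np.load('pics/s6.npz')['p']; cv2.imwrite('pics/c6.png',cv2.resize(p[180:360,150:370][:,:,::-1],None,fx=3,fy=3))
E
```

```text
[ 0.67177304  0.52009201 -8.96914044] 12.449432295079452
twist [0.003 0.001 0.   ] xyz [-2.500e-02  3.043e+00  3.000e-03] | tcp [501.9 184.1 323.4] jawyaw 7.3 t 15.7 q [ 0.27  0.12  1.83 -0.    1.2   0.14]
```

View pics/w6.png

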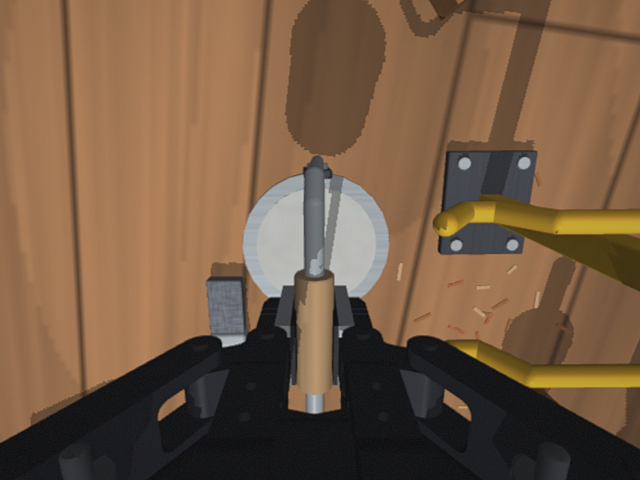

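View pics/c6.png

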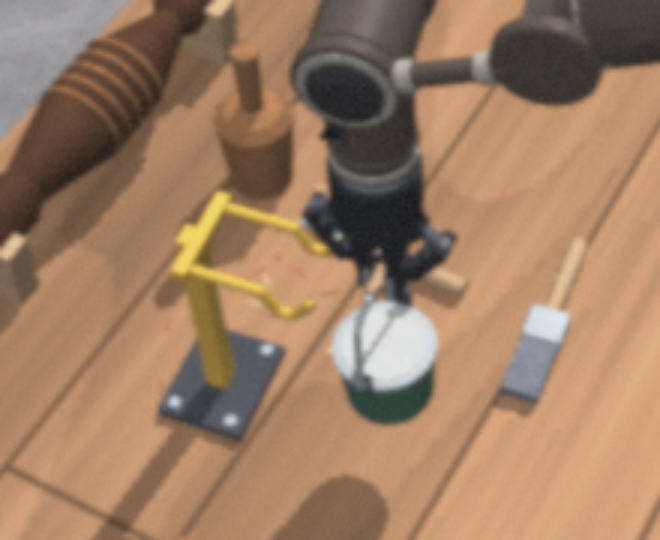

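View pics/t6.png

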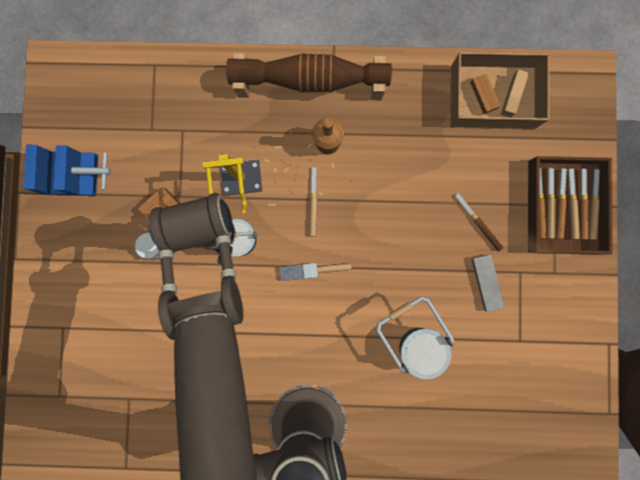

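The wrist picture shows the pail hanging level under the grip, with the lid at (317,240). The two prongs come from the right, with tips near (445,222) and (455,348). I'll fit the hanger from the wrist depth, relative to the tool.

```bash
python3 - <<'E'
from h import *
from scipy.optimize import least_squares
p,w=pts('wrist','w6'); hsv=cv2.cvtColor(p,cv2.COLOR_RGB2HSV)
with np.errstate(invalid='ignore'):
  m=(hsv[...,0]>18)&(hsv[...,0]<33)&(hsv[...,1]>150)&(w[...,2]>205)&(w[...,2]<290)&(w[...,0]>520)
q=w[m]; print(len(q),q.min(0).round(),q.max(0).round())
for n,k in(('lo',q[q[:,1]<195]),('hi',q[q[:,1]>=195])):
  for x0 in range(535,660,8):
    g=k[(k[:,0]>=x0)&(k[:,0]<x0+8)]
    if len(g): print(n,x0+4,g[:,1].mean().round(1),np.percentile(g[:,2],80).round(1),len(g))
def res(a):
    c,s=np.cos(a[2]),np.sin(a[2]); d=q[:,:2]-a[:2]; h=d@np.array([[c,-s],[s,c]])
    pr=np.interp(h[:,0],[-31,-24,-7,7,20,85],[255,255.5,231.5,231.5,253.5,253.5])
    k=(h[:,0]>-35)&(h[:,0]<80)
    return np.r_[np.clip(np.where(k,np.abs(h[:,1])-36,0),-12,12),np.clip(np.where(k,q[:,2]-a[3]-pr+2,0),-15,15)]
f=least_squares(res,[577.4,193.7,0.128,0],loss='soft_l1',f_scale=3,diff_step=1e-3); print(f.x.round(3),np.sqrt(np.mean(f.fun**2)))
E
```

```text
9026 [544. 156. 205.] [675. 242. 255.]
lo 571 162.0 228.1 19
lo 579 161.8 229.6 152
lo 587 161.3 232.9 369
lo 595 162.0 243.9 627
lo 603 163.0 251.5 560
lo 611 164.4 252.3 410
lo 619 165.5 252.3 395
lo 627 166.5 252.2 400
lo 635 167.6 252.2 405
lo 643 168.6 252.2 404
lo 651 169.5 251.8 167
hi 547 226.9 253.9 445
hi 555 229.1 252.2 275
hi 563 230.5 240.1 190
hi 571 230.0 230.4 344
hi 579 231.3 235.2 584
hi 587 232.2 246.7 855
hi 595 233.1 252.1 595
hi 603 234.4 252.3 497
hi 611 235.5 252.3 493
hi 619 236.5 252.2 489
hi 627 235.6 251.5 69
[ 5.77259e+02  1.95480e+02  1.36000e-01 -1.23000e-01] 2.41435059695337
```

```bash
python3 - <<'E'
from h import *
plan([577.3,195,323.4-54],7.7)
E
```

```text
twist [-0.046  0.     0.   ] xyz [-1.000e-03  3.046e+00 -4.300e-02] | tcp [501.9 184.2 323.4] jawyaw 7.3 t 15.85 q [ 0.27  0.12  1.83 -0.    1.2   0.14]
```

Emit:
{"name": "apply_moves", "arguments": {"twist": [[-0.01, 0, 0], [-0.02, 0, 0], [-0.03, 0, 0], [-0.05, 0, 0], [-0.05, 0, 0], [-0.05, 0, 0], [-0.05, 0, 0], [-0.05, 0, 0], [-0.05, 0, 0], [-0.05, 0, 0], [-0.05, 0, 0], [-0.05, 0, 0], [-0.05, 0, 0], [-0.05, 0, 0], [-0.05, 0, 0], [-0.05, 0, 0], [-0.05, 0, 0], [-0.05, 0, 0], [-0.05, 0, 0], [-0.05, 0, 0]], "xyz": [[0, 0, 0], [0, 0.03, -0.02], [0, 0.11, -0.04], [0, 0.23, -0.04], [0, 0.41, -0.04], [0, 0.64, -0.04], [0, 0.91, -0.04], [0, 1.21, -0.04], [0, 1.52, -0.04], [0, 1.84, -0.04], [0, 2.14, -0.04], [0, 2.41, -0.04], [0, 2.64, -0.04], [0, 2.82, -0.04], [0, 2.94, -0.04], [0, 3.02, -0.04], [0, 3.05, -0.04], [0, 3.05, -0.04], [0, 3.05, -0.04], [0, 3.05, -0.04]], "jaw": [-1, -1, -1, -1, -1, -1, -1, -1, -1, -1, -1, -1, -1, -1, -1, -1, -1, -1, -1, -1]}}

```text
time_s: 18.35
tool_pos: [577.3, 195.1, 323.4]
tcp_rot: [0.533, 0.465, 0.533, -0.465]
ft_force: [0.4, -0.4, -7.8]
gripper_width: 12.5
```

```bash
python3 - <<'E'
from h import *
print(sense()['ft_force'],sense()['gripper_width'])
plan([577.3,195,284-54],7.7)
snap('wrist','w7'); snap('side','s7')
p=np.load('pics/s7.npz')['p']; cv2.imwrite('pics/c7.png',cv2.resize(p[180:360,150:370][:,:,::-1],None,fx=3,fy=3))
p,w=pts('wrist','w7'); 
g=ray('wrist','w7',317,240,274); print(g)
E
```

```text
[ 0.42233158 -0.4419055  -7.82666213] 12.481604524483343
twist [ 0.007 -0.     0.   ] xyz [1.577e+00 1.000e-03 6.000e-03] | tcp [577.3 195.1 323.4] jawyaw 7.8 t 18.35 q [0.25 0.26 1.65 0.   1.23 0.12]
[573.51006937 230.68492674 274.        ]
```

View pics/w7.png

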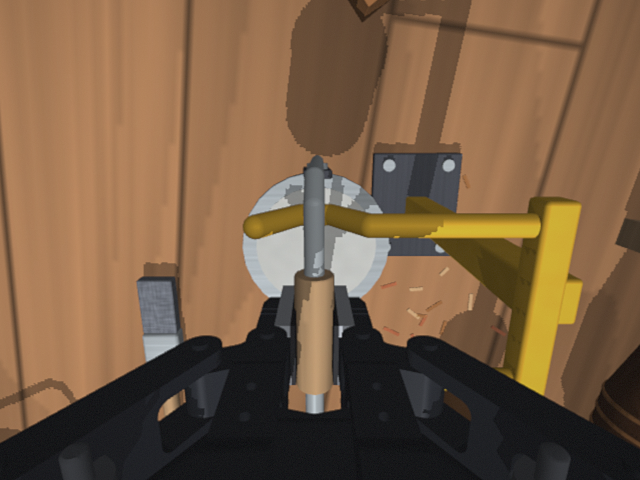

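View pics/c7.png

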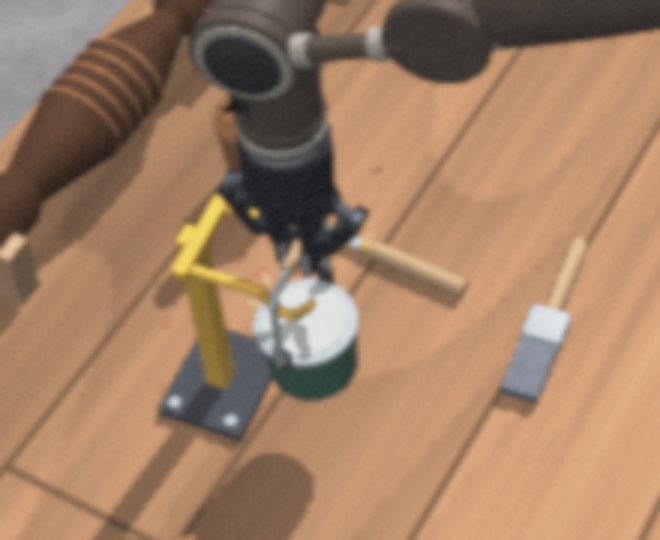

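The wire at column 315 crosses the visible prong right over its dip (about 300–330, row 210). The lid hangs below the prongs. Lowering slowly, stopping just short of contact.

Emit:
{"name": "apply_moves", "arguments": {"twist": [[0, 0, 0], [0, 0, 0], [0, 0, 0], [0, 0, 0], [0, 0, 0], [0, 0, 0], [0, 0, 0], [0, 0, 0], [0, 0, 0], [0, 0, 0], [0, 0, 0], [0, 0, 0], [0, 0, 0], [0, 0, 0], [0, 0, 0], [0, 0, 0]], "xyz": [[0.03, 0, 0], [0.1, 0, 0], [0.2, 0, 0], [0.32, 0, 0], [0.45, 0, 0], [0.58, 0, 0], [0.71, 0, 0], [0.84, 0, 0], [0.97, 0, 0], [1.1, 0, 0], [1.2, 0, 0], [1.29, 0, 0], [1.36, 0, 0], [1.4, 0, 0], [1.4, 0, 0], [1.4, 0, 0]], "jaw": [-1, -1, -1, -1, -1, -1, -1, -1, -1, -1, -1, -1, -1, -1, -1, -1]}}

```text
time_s: 20.45
tool_pos: [577.4, 195.1, 288.5]
tcp_rot: [0.533, 0.465, 0.533, -0.465]
ft_force: [0.6, 0.8, -7.6]
gripper_width: 12.8
```

Emit:
{"name": "apply_moves", "arguments": {"twist": [[0, 0, 0], [0, 0, 0], [0, 0, 0], [0, 0, 0], [0, 0, 0]], "xyz": [[0.03, 0, 0], [0.07, 0, 0], [0.11, 0, 0], [0.14, 0, 0], [0.14, 0, 0]], "jaw": [-1, -1, -1, -1, -1]}}

```text
time_s: 21.08
tool_pos: [577.3, 195.1, 284.7]
tcp_rot: [0.533, 0.465, 0.533, -0.465]
ft_force: [-0.6, -0.4, -7.3]
gripper_width: 12.6
```

Emit:
{"name": "apply_moves", "arguments": {"twist": [[0, 0, 0], [0, 0, 0], [0, 0, 0], [0, 0, 0]], "xyz": [[0.02, 0, 0], [0.05, 0, 0], [0.08, 0, 0], [0.08, 0, 0]], "jaw": [-1, -1, -1, -1]}}

```text
time_s: 21.58
tool_pos: [577.5, 195.1, 283.2]
tcp_rot: [0.533, 0.465, 0.533, -0.465]
ft_force: [-1.2, 0.1, -6.3]
gripper_width: 12.5
```

Emit:
{"name": "apply_moves", "arguments": {"twist": [[0, 0, 0], [0, 0, 0], [0, 0, 0], [0, 0, 0]], "xyz": [[0.02, 0, 0], [0.04, 0, 0], [0.06, 0, 0], [0.06, 0, 0]], "jaw": [-1, -1, -1, -1]}}

```text
time_s: 22.08
tool_pos: [577.6, 195.2, 282.8]
tcp_rot: [0.533, 0.465, 0.532, -0.465]
ft_force: [-4.6, -1.3, 4.2]
gripper_width: 12.7
```

```bash
python3 - <<'E'
from h import *
print(sense()['ft_force'],sense()['wrist_torque'])
snap('wrist','w8'); snap('side','s8')
p=np.load('pics/s8.npz')['p']; cv2.imwrite('pics/c8.png',cv2.resize(p[180:360,150:370][:,:,::-1],None,fx=3,fy=3))
E
```

```text
[-4.59234776 -1.34294767  4.2102081 ] [-0.21077688  0.62817437  0.00151688]
```

View pics/w8.png

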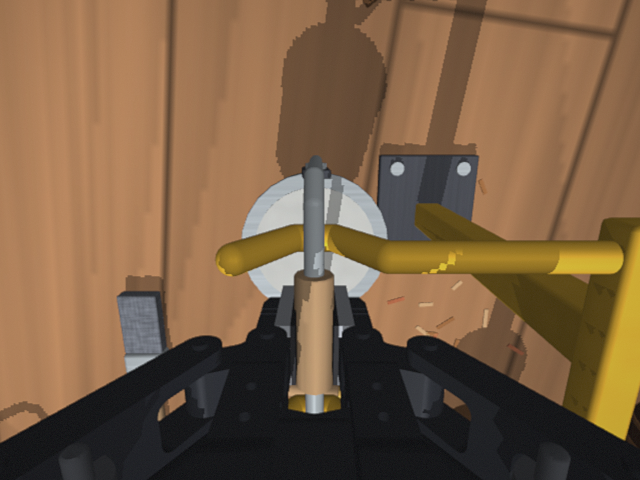

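View pics/c8.png

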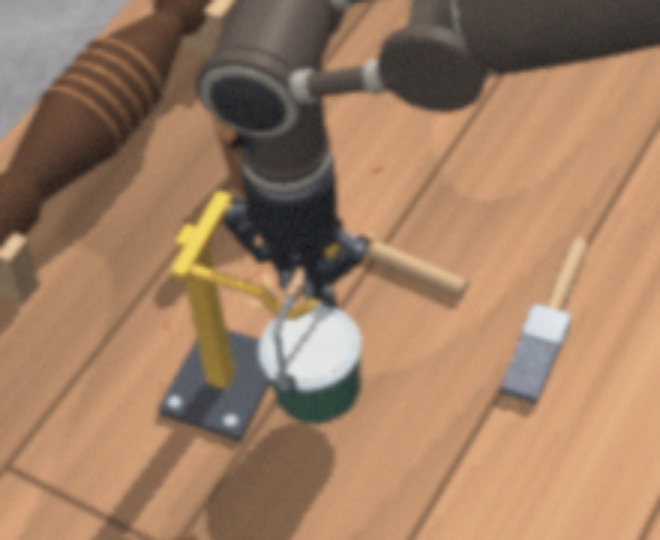

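The wire lies in the dip at (315,240), with the second prong visible under it at (315,403). The load has moved onto the hanger (+4 N on the tool). Opening gently.

Emit:
{"name": "apply_moves", "arguments": {"twist": [[0, 0, 0], [0, 0, 0], [0, 0, 0], [0, 0, 0], [0, 0, 0], [0, 0, 0], [0, 0, 0], [0, 0, 0], [0, 0, 0], [0, 0, 0], [0, 0, 0], [0, 0, 0]], "xyz": [[-0.03, 0, 0], [-0.03, 0, 0], [-0.03, 0, 0], [-0.03, 0, 0], [-0.03, 0, 0], [-0.03, 0, 0], [-0.03, 0, 0], [-0.03, 0, 0], [-0.03, 0, 0], [-0.03, 0, 0], [-0.03, 0, 0], [-0.03, 0, 0]], "jaw": [-0.8, -0.72, -0.68, -0.64, -0.6, -0.54, -0.46, -0.36, -0.26, -0.16, -0.1, -0.1], "grip_force": 20}}

```text
time_s: 23.68
tool_pos: [577.4, 195.1, 282.1]
tcp_rot: [0.533, 0.465, 0.533, -0.465]
ft_force: [-1.1, 0.2, -0.2]
gripper_width: 38.7
```

```bash
python3 - <<'E'
from h import *
print(sense()['ft_force'],sense()['wrist_torque'])
snap('wrist','w9')
E
```

```text
[-1.06281486  0.15624626 -0.17302576] [-0.01889684  0.02842251 -0.00135455]
```

View pics/w9.png

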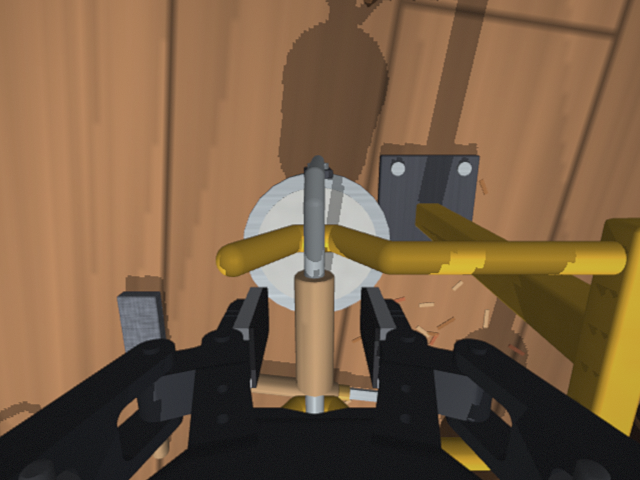

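The fingers are clear on both sides, and the pail hangs steady with the wire in the dip. Retreating straight up.

Emit:
{"name": "apply_moves", "arguments": {"twist": [[0, 0, 0], [0, 0, 0], [0, 0, 0], [0, 0, 0], [0, 0, 0], [0, 0, 0], [0, 0, 0], [0, 0, 0], [0, 0, 0], [0, 0, 0], [0, 0, 0], [0, 0, 0], [0, 0, 0], [0, 0, 0], [0, 0, 0]], "xyz": [[-0.1, 0, 0], [-0.3, 0, 0], [-0.5, 0, 0], [-0.8, 0, 0], [-1.2, 0, 0], [-1.6, 0, 0], [-2, 0, 0], [-2.5, 0, 0], [-3, 0, 0], [-3.5, 0, 0], [-4, 0, 0], [-4.4, 0, 0], [-4.7, 0, 0], [-4.8, 0, 0], [-4.8, 0, 0]], "jaw": [-0.1, -0.1, -0.1, -0.1, -0.1, -0.1, -0.1, -0.1, -0.1, -0.1, -0.1, -0.1, -0.1, -0.1, -0.1]}}

```text
time_s: 25.6
tool_pos: [577.3, 195.1, 402.0]
tcp_rot: [0.533, 0.465, 0.533, -0.465]
ft_force: [0.8, -0.7, -0.2]
gripper_width: 38.4
```

```bash
python3 - <<'E'
from h import *
s=sense(); print(s['ft_force'],s['tool_pos'],s['time_s'])
snap('wrist','w10'); snap('side','s10'); snap('top','t10')
p=np.load('pics/s10.npz')['p']; cv2.imwrite('pics/c10.png',cv2.resize(p[180:360,150:370][:,:,::-1],None,fx=3,fy=3))
p,w=pts('wrist','w10'); hsv=cv2.cvtColor(p,cv2.COLOR_RGB2HSV)
with np.errstate(invalid='ignore'):
  m=(w[...,2]>232)&(w[...,2]<252)&(np.hypot(w[...,0]-577,w[...,1]-195)<25)
q=w[m]; print(len(q),q.mean(0),cv2.minAreaRect(q[:,:2].astype(np.float32)))
a=np.load('pics/top0.npz')['p'].astype(int); b=np.load('pics/t10.npz')['p'].astype(int)
E
```

```text
[ 0.75272174 -0.65263383 -0.18564108] [577.29041445 195.12889932 402.00882957] 25.6
1431 [577.37957605 197.52552542 238.6799955 ] ((577.6265258789062, 195.1158905029297), (13.85361099243164, 49.76145553588867), 8.29078483581543)
```

View pics/w10.png

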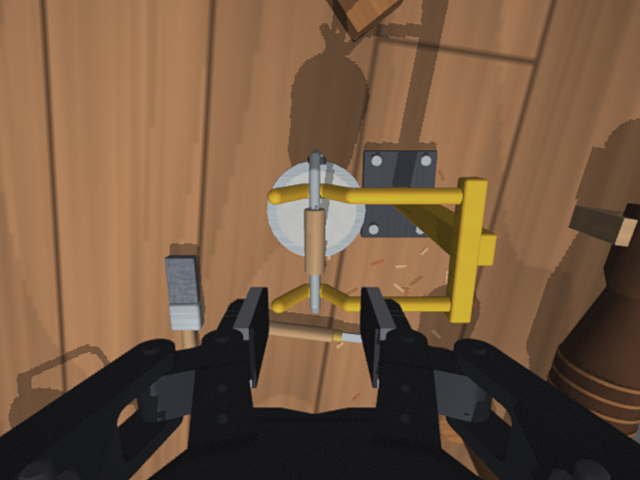

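View pics/c10.png

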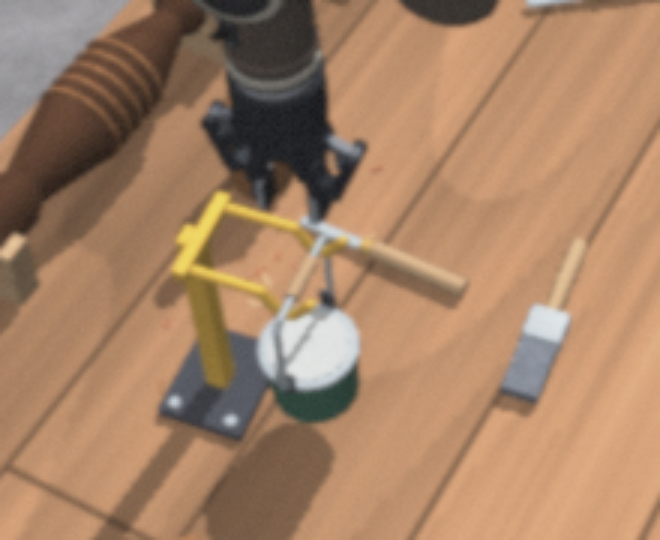

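View pics/t10.png

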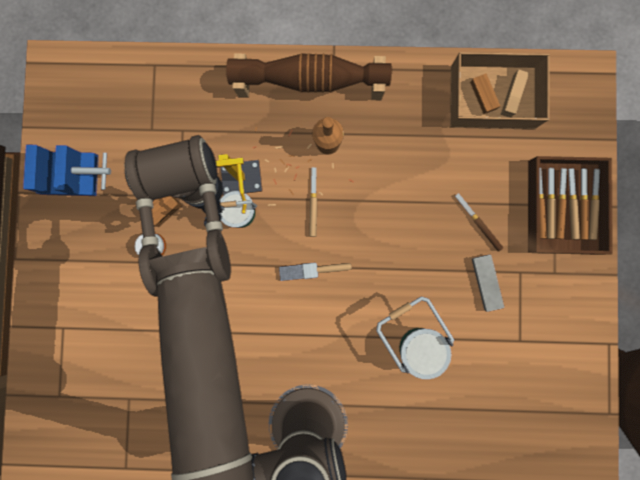

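The wrist view shows the wire lying in the dips of both prongs, at (315,190) and (315,290). The grip measures (577.6, 195.1), against a seat at about (577.3, 195.0). I'll wait briefly for it to settle, then hand in.

Emit:
{"name": "apply_moves", "arguments": {"twist": [[0, 0, 0], [0, 0, 0], [0, 0, 0], [0, 0, 0], [0, 0, 0], [0, 0, 0], [0, 0, 0], [0, 0, 0]], "xyz": [[0, 0, 0], [0, 0, 0], [0, 0, 0], [0, 0, 0], [0, 0, 0], [0, 0, 0], [0, 0, 0], [0, 0, 0]], "jaw": [-0.1, -0.1, -0.1, -0.1, -0.1, -0.1, -0.1, -0.1]}}

```text
time_s: 26.75
tool_pos: [577.4, 195.1, 402.1]
tcp_rot: [0.533, 0.465, 0.533, -0.465]
ft_force: [0.2, 0.8, 0.8]
gripper_width: 38.3
```

```bash
python3 - <<'E'
from h import *
snap('wrist','w11'); a=np.load('pics/w10.npz')['p'].astype(int); b=np.load('pics/w11.npz')['p'].astype(int)
print('diff px',(np.abs(a-b).sum(2)>40).sum())
print(finish_job())
E
```

```text
diff px 523
the job is handed in; nothing more can be done
None
```

The small green pail hangs on the yellow hanger, released, and I handed the job in at about 27 s. `finish_job()` gave no verdict.

I gripped the bail's wood grip, swung it up 90° in an arc with the tool pointing down, and set the pail firmly back on the bench. Then I carried it in from the prong-tip side, lowered it into the dips, opened the gripper and backed straight up.

- **Position:** the last checks put the grip at (577.6, 195.1) mm, against a fitted hanger seat at about (577.3, 195.0). The wire was within about 0.01 rad of the hanger's y axis and visible in both dips.
- **Robot clear:** the wrist force was near zero after the retreat, with the fingers well clear of the pail and hanger.
- **Bench:** in the final top picture the bystanders I could see had not visibly moved. The blank and wax tin were mostly hidden under the arm there, so I did not check those two.

Four readings disagreed or were less clean:
- **Early lift:** at the end of the arc the pail hung a few mm off the bench and swung slightly, because the wire sat about 49 mm below the TCP instead of 54. I set it down until the load reversed before lifting.
- **Set-down force:** that set-down pressed on the bench with a few newtons.
- **Hanger fit:** the three cameras differed by up to 4 mm, so I relied mainly on the close wrist view.
- **Stillness:** two wrist pictures about 1.2 s apart differed in 523 pixels. I took this as noise or a very small residual swing and did not look further.

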